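Mount the bored hub and hold the turntable's index plunger out

ROBOT

A 6-joint arm with a two-finger parallel gripper is mounted at the origin on the work surface. World frame = base frame: x ahead of the robot, y to its left, z up, the work surface at z = 0. Lengths are in m, angles in rad, forces in N, time in s.
With the tool pointing down it reaches from about 0.425 to 0.95 m from the base axis. Payload 3.5 kg.
Tool frame: the origin (TCP) lies on the centre line of the jaws, within the pads' length; the fingertips stand 14 mm ahead of it and the grasp point (between the pads) lies 5 mm behind it (tips_ahead is the distance from the TCP to the fingertips, in m); y points along the fingers, z is the direction in which the jaws open and shut, and the axes are right-handed (so a half turn about y gives the same grasp; the last joint's range is limited). The gripper opens to 85 mm and grips with 20 to 120 N. Pads are 22 mm wide; open, the fingers measure 114 mm over their backs; the gripper's body (76 mm by 85 mm) begins 54 mm behind the grasp point. The pads swing forward as they close: fully open they stand 13 mm farther back than shut.
Start: joints at [-1.364, 0.286, 1.577, -0, 1.279, -0.15], TCP at [0.236, -0.632, 0.245] pointing down, gripper open.
Joint ranges: [-2.77, 2.77], [-0.9, 2.22], [0.21, 2.48], [-1.53, 4.67], [0.24, 2.81], [-2.84, 2.84]. Speed limits (rad/s): [2.79, 2.79, 3.14, 3.14, 3.14, 3.14].

INTERFACE

Orientations are given as a unit quaternion [x, y, z, w].
In Python, from plant import get_state, read_camera, sign_off, tips_ahead gives the robot as it stands.
- The arm moves only by the tool send_rows, never from a script. Its argument "plan" is a list of rows, each a list of 2 entries, a list of its own where there are three numbers: the shift along the tool's x, y, z in units of 12 cm (1.0 is 12 cm), then the turn, a rotation vector about the tool's x, y, z in units of 360 degrees (1.0 is 360 degrees). In form: [[[tx, ty, tz], [rx, ry, rz]], ...]. A call has 1 to 12 rows; each row shifts and turns the commanded pose from where the row before left it, along the tool's axes as they then stand; what a row does not reach is not made up. A row lasts 1/10 s, in which the tool goes at most 50 mm and 8.59 degrees, less where a joint would pass 70% of its speed; a pose out of reach is approached as far as the arm can. A call with a number of a shift or a turn outside -1 to 1 is refused whole. A call with a gripper value outside its range is refused whole. "gripper" is the closure, from 0 (fully open) to 1 (shut), set as the call begins (left out, the last holds). The fingers move at their own pace and stop on an object; "grip_force" is the grip in N (left out, the last holds). Time passes only in rows, so rows that do not move let the fingers close. It gives the time, the measured TCP pose, the force and the opening at its end, in the units of the state.
- get_state(): the state, without advancing time (a new reading comes with each control period).
- read_camera(name): name is "side" or "top" or "wrist"; returns a dict with "img" (384x512x3 uint8, blue, green, red), "fx", "fy", "cx", "cy" (pixels), "world_from_camera" (4x4, takes a point from camera to world coordinates); the wrist camera has in their place "mount" (4x4, takes a point from camera to tool coordinates, whose origin is the TCP and whose axes are the tool frame's). Camera axes: x right, y down, z forward; pixel columns grow to the right and rows downward; lengths in m; the calibration is good to about 2 mm. A picture is of the moment at which its call begins: read the wrist's pose just before it. There is no depth.
- sign_off(): hands the job in, once; it reports no verdict.
The state is a dict: "time": time; "qpos": joint angles; "dq": joint speeds; "joint_efforts": joint torques, N m; "eef_pos": TCP position; "tcp_rot": TCP orientation; "contact_force": force on the tool from outside, world axes, zero at the start; "wrist_torque": the same for the moment, N m; "opening": opening from 0.0 (shut) to 1.0 (fully open).
Only numpy, scipy, OpenCV 4.12 (cv2) and the standard library are available. Lean on these libraries where they do the work, as an engineer would, in place of code of your own. Each camera call takes 0.05 s, during which the arm holds its last target. There are 200 camera calls.

TASK

Find the one white hub in the tray that is bored right through, set it down gently, without dropping it, all the way onto the post in the middle of the turntable, and let go of it. Then take the upright knurled knob of the index plunger on the turntable's bracket, pull it up fully to its stop and finish still holding it there, pin clear of its hole, so that I can swing the table round to the first bond angle; do not turn the table yourself, and leave the other hubs, the atoms and the rods where they are.

Things in the scene. Friction and masses are not known exactly. Their poses are not given: they have to be found in the camera images.
- bored_hub: the one wanted hub: glazed white porcelain drum, 36 mm diameter, 30 mm tall, about 60 g, standing upright in the tray, the only hub with a plain 14 mm hole right through it from top to bottom (six small dark sockets round its side are only blind). Origin at the centre of its underside, z up along the bore.
- tray: lacquered black wooden tray, fixed, 132 mm (its x) by 236 mm (its y) outside and 26 mm high, walls and floor 6 mm thick; five white hubs stand spread over its floor in any order, in three columns about 66 mm apart along its y and two rows about 56 mm apart along its x, so fingers closing along its y have at least 25 mm on each side of the wanted hub. Origin at the centre of its underside.
- cube_hub: another hub in the tray, white porcelain cube 26 mm, blind sockets; stays there. Origin: centre of underside.
- ball_hub: another hub in the tray, white porcelain ball 30 mm with a flat foot, blind sockets; stays there. Origin: centre of underside.
- disc_hub: another hub in the tray, low solid white porcelain disc 32 mm across, 14 mm high; stays there. Origin: centre of underside.
- slim_hub: another hub in the tray, solid white porcelain drum 24 mm across, 32 mm high; stays there. Origin: centre of underside.
- turntable: cast-iron base of the indexing turntable, fixed; origin on the work surface under the centre, z up. Along its -x, at the rim, stands a 30 mm wide bracket whose arm (top at height 102 mm) overhangs the plate and carries the upright index plunger, 85 mm from the centre. The knurled knob sticking out sideways at +x, 26 mm above the work surface, is the brake, which is off and is not needed.
- plate (a joint): rotation (rad) of the 200 mm round plate of the turntable about the vertical, counter-clockwise from above, 0 at the start; plate top is 70 mm above the work surface. Locked within about 0.02 by the seated index pin; free to turn, with slight friction, once the pin is out.
- post_seat (a point): centre of the flat steel boss (40 mm diameter, top 78 mm above the work surface) in the middle of the plate, on which the hub's underside rests when fully home.
- post_top (a point): tip of the vertical steel model post, 27 mm above post_seat: 10 mm diameter with a tapered tip. The hub's 14 mm bore drops over it.
- index_plunger (a joint): how far the sprung index plunger is drawn up out of its hole (m): 0 seated, 0.014 fully back against its stop. The pin sits 9.5 mm deep in its hole in the plate. The spring pulls it down with about 7 N (weight included) when seated and about 13 N fully back; it snaps home if let go.
- plunger_knob (a point): middle of the plunger's upright knurled steel pull knob: cylinder 25 mm diameter, 32 mm tall, axis vertical; this point is 16 mm below its top and, when seated, 128 mm above the work surface; the knob's underside is then 10 mm above the bracket arm. It moves with the plunger.
- pin_tip (a point): lower end of the plunger's 10 mm pin; moves with the plunger.
- index_hole (a point): centre of the mouth of the hole in the plate's ring of 12 index holes in which the pin sits, fixed, 69.5 mm above the work surface.
- atom_a: loose glossy red plastic atom sphere, 44 mm, on the table, standing on a small flat; origin: centre of the flat. Not needed.
- atom_b: loose glossy red plastic atom sphere, 44 mm, on the table, standing on a small flat; origin: centre of the flat. Not needed.
- atom_c: loose glossy red plastic atom sphere, 44 mm, on the table, standing on a small flat; origin: centre of the flat. Not needed.
- rod_bundle: loose bundle of nine grey aluminium rods, 180 mm long (its x), 32 mm wide, 22 mm high, lying at the left; origin: centre of its underside. Not needed.
Not all that is in view belongs to the job. Leave any blue or purple look-alike of the bored_hub alone.

How it is judged:
By the outcome, as a careful person would: the job done as asked, in the order asked, and still so for the second after the job is handed in, while the arm keeps its last pose, push and grip.
It also fails if it takes over 64 s, if anything falls off the work surface, if the arm or the gripper's body presses on something with over 40 N, if the wrist force passes 120 N, or if a joint passes its speed limit or range.

## Working session

There is one attempt and no reset: what is moved stays moved. The work goes in short steps, Python scripts to look and compute and a tool call to move; the robot and the scene stay as the last step left them, time stands still between calls to the robot, and variables do not carry over. Pictures are saved under pics/ and viewed, about 8 in all and at most 12, crops included, and the job is handed in when it is done.

Besides the shell and the picture viewer there is one more tool, called after "Emit:" as a command line: name --argument value ..., lists and objects as JSON in quotes. send_rows: Moves the arm, as the interface text tells. Its arguments: {"type":"object","properties":{"plan":{"type":"array"},"gripper":{"type":"number"},"grip_force":{"type":"number"}},"required":["plan"]}

```bash
mkdir -p pics; ls
python3 - <<'E'
from plant import *
import cv2,numpy as np
s=get_state();print(s, tips_ahead if not callable(tips_ahead) else tips_ahead())
for n in("top","side"):
    c=read_camera(n);cv2.imwrite(f"pics/{n}0.png",c["img"]);print(n,c["fx"],c["cx"],c["cy"],np.round(c["world_from_camera"],4).tolist())
c=read_camera("wrist");cv2.imwrite("pics/wrist0.png",c["img"]);print(c["fx"],np.round(c["mount"],4).tolist())
E
```

```text
pics
{'time': 0.0, 'qpos': array([-1.36398969e+00,  2.87155404e-01,  1.57822828e+00,  1.93003537e-05,
        1.27858419e+00, -1.49981722e-01]), 'dq': array([8.36798527e-04, 6.26349360e-04, 1.15031697e-03, 7.60310574e-04,
       3.21670496e-05, 4.98899962e-04]), 'joint_efforts': array([-8.97077061e-04, -4.05985701e+01, -2.92626160e+01, -2.02835181e-04,
        5.71671422e-03, -6.93887571e-06]), 'eef_pos': array([ 0.23566519, -0.63183968,  0.24392622]), 'tcp_rot': array([-0.12549102,  0.69672441, -0.69504518,  0.12545636]), 'contact_force': array([0.34604881, 0.90013744, 0.33436632]), 'wrist_torque': array([-0.00657272,  0.02808267,  0.00597341]), 'opening': 1.0019456786438043} 0.014
top 475.9457492799697 253.1980382984645 192.65614549680078 [[0.0177, -0.9853, 0.1697, 0.3888], [-0.9996, -0.021, -0.018, 0.0848], [0.0213, -0.1694, -0.9853, 1.1765], [0.0, 0.0, 0.0, 1.0]]
side 491.96458831639194 259.1665765327527 191.88098386880688 [[-0.7629, -0.3606, 0.5366, -0.0792], [-0.6462, 0.3982, -0.6511, 0.8702], [0.0211, -0.8434, -0.5368, 0.7705], [0.0, 0.0, 0.0, 1.0]]
289.3388239596427 [[-0.001, 0.9643, 0.2649, -0.0677], [-0.0002, -0.2649, 0.9643, -0.1294], [1.0, 0.0009, 0.0005, -0.0003], [0.0, 0.0, 0.0, 1.0]]
```

View pics/top0.png

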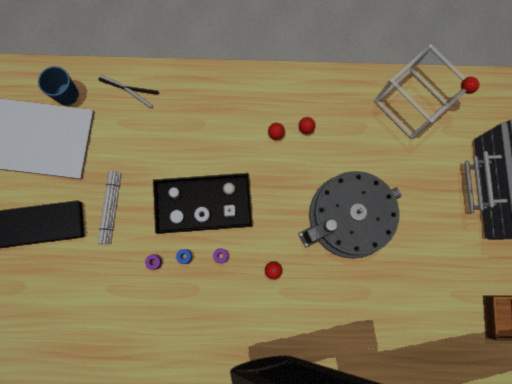

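View pics/side0.png

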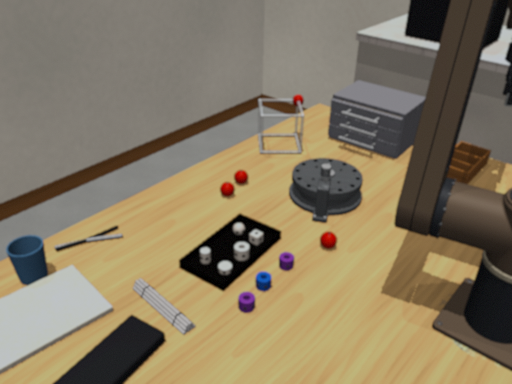

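The top view shows the tray around (202,204). The ring-shaped hub with the dark centre is at (202,214), the cube at (230,211), and the post at (358,212). The knob is near (331,225), with the bracket towards (308,238). The side view agrees: the bored hub is at (242,250).

```bash
cat > h.py <<'E'
from plant import *
import cv2,numpy as np
from scipy.spatial.transform import Rotation as R
def ray(c,u,v,T=None):
    T=c["world_from_camera"] if T is None else T
    d=np.array([(u-c["cx"])/c["fx"],(v-c["cy"])/c["fy"],1]);return T[:3,3],T[:3,:3]@d
def onz(c,u,v,z,T=None):
    o,d=ray(c,u,v,T);return o+d*(z-o[2])/d[2]
def two(a,b):
    (o,d),(p,e)=a,b;d=d/np.linalg.norm(d);e=e/np.linalg.norm(e)
    t=np.linalg.lstsq(np.c_[d,-e],p-o,rcond=None)[0];x,y=o+d*t[0],p+e*t[1];return (x+y)/2,np.linalg.norm(x-y)
def proj(c,p,T=None):
    T=c["world_from_camera"] if T is None else T
    q=np.linalg.inv(T)@np.append(p,1);return q[0]/q[2]*c["fx"]+c["cx"],q[1]/q[2]*c["fy"]+c["cy"]
def wristT(c,s):
    T=np.eye(4);T[:3,:3]=R.from_quat(s["tcp_rot"]).as_matrix();T[:3,3]=s["eef_pos"];return T@c["mount"]
def blobs(m,amin=20,off=(0,0)):
    n,l,st,ce=cv2.connectedComponentsWithStats(m.astype(np.uint8))
    return [(np.round(ce[i]+off,1),st[i][:].tolist()) for i in range(1,n) if st[i][4]>=amin]
E
python3 - <<'E'
from h import *
t=read_camera("top");s=read_camera("side")
for n,c,(x0,x1,y0,y1) in(("top",t,(150,255,170,238)),("side",s,(180,285,212,290))):
    im=c["img"][y0:y1,x0:x1];hsv=cv2.cvtColor(im,cv2.COLOR_BGR2HSV)
    for ce,st in blobs((hsv[...,2]>110)&(hsv[...,1]<60),25,(x0,y0)): print(n,ce,st,onz(c,*ce,0.034).round(4))
# tray outline
im=t["img"];m=(im.max(2)<60).astype(np.uint8);m[:,:140]=0;m[:,265:]=0;m[:165]=0;m[245:]=0
cs,_=cv2.findContours(m,cv2.RETR_EXTERNAL,cv2.CHAIN_APPROX_NONE);k=max(cs,key=cv2.contourArea);b=cv2.boxPoints(cv2.minAreaRect(k));print([onz(t,*p,0.026).round(4).tolist() for p in b])
a=cv2.resize(t["img"][165:265,150:265],None,fx=5,fy=5,interpolation=2)[:600,:575]
cv2.imwrite("pics/ct.png",np.hstack([a[:450], ])) 
b1=cv2.resize(t["img"][160:270,290:410],None,fx=5,fy=5,interpolation=2)
b2=cv2.resize(s["img"][150:230,280:370],None,fx=4,fy=4,interpolation=2)
v=np.zeros((600,790,3),np.uint8);t1=cv2.resize(t["img"][165:245,145:260],None,fx=3.4,fy=3.4,interpolation=2)
b1=cv2.resize(t["img"][165:265,295:405],None,fx=3.5,fy=3.5,interpolation=2);b2=cv2.resize(s["img"][150:230,280:370],None,fx=3.5,fy=3.5,interpolation=2)
v[:t1.shape[0],:t1.shape[1]]=t1;v[:350,400:785]=b1;v[275:555,:315]=b2
cv2.imwrite("pics/crop.png",v)
E
```

```text
top [228.5 187.8] [74, 13, 10, 11, 85] [0.5964 0.1244 0.034 ]
top [173.3 191.8] [19, 18, 10, 9, 69] [0.5836 0.258  0.034 ]
top [229.2 209.9] [74, 35, 11, 11, 106] [0.5421 0.1212 0.034 ]
top [201.4 213.7] [45, 37, 14, 14, 134] [0.5315 0.188  0.034 ]
top [176.3 216. ] [20, 40, 13, 13, 124] [0.5247 0.2481 0.034 ]
side [238.3 226.9] [53, 10, 12, 11, 86] [0.5902 0.1367 0.034 ]
side [255.7 234.4] [69, 17, 14, 15, 106] [0.5377 0.131  0.034 ]
side [241.1 248.2] [54, 29, 16, 19, 180] [0.5286 0.1946 0.034 ]
side [204.6 251.2] [20, 35, 11, 11, 83] [0.5848 0.2595 0.034 ]
side [224.6 265.8] [38, 49, 15, 11, 130] [0.5145 0.2657 0.034 ]
side [263.6 273.6] [75, 59, 17, 9, 28] [0.4322 0.2273 0.034 ]
[[0.6136, 0.3139, 0.026], [0.6362, 0.0779, 0.026], [0.504, 0.066, 0.026], [0.4828, 0.2977, 0.026]]
```

View pics/crop.png

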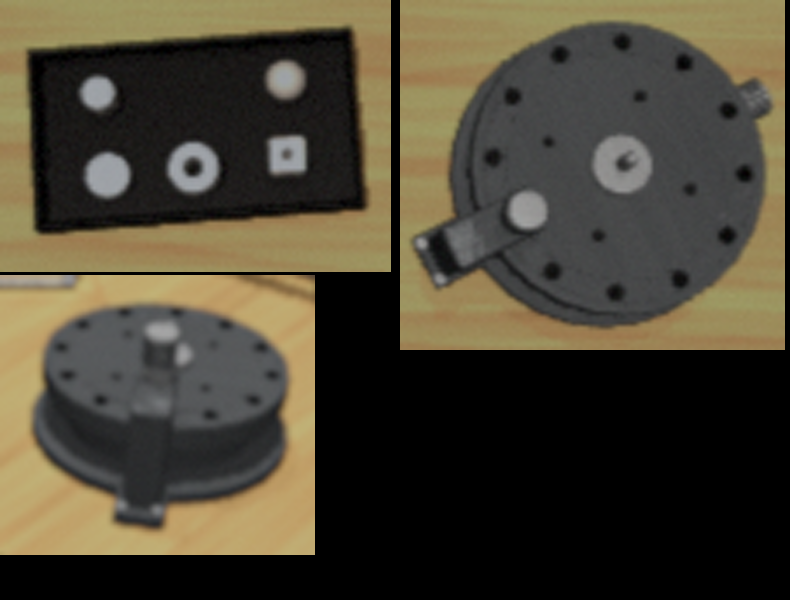

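The crop confirms it: only the drum at tray crop (193,167) has a real through-hole. The boss is at crop (622,164) and the knob top at (527,211). Next I'll compute the turntable points and the move to a wrist-camera look.

```bash
cat >> h.py <<'E'
def plan(p,jaw=None,n=None):
    """shift in tool axes (units 12 cm) and yaw turn (units of 360 deg about tool y) to TCP p, with tool z along +-jaw (world xy angle)"""
    s=get_state();M=R.from_quat(s["tcp_rot"]).as_matrix()
    d=M.T@(np.array(p)-s["eef_pos"]);out=d/0.12
    # orientation error: wanted y=(0,0,-1), z=(cos,sin,0)
    z=M[:,2];a0=np.arctan2(z[1],z[0]);jaw=a0 if jaw is None else jaw
    jaw=a0+(jaw-a0+np.pi/2)%np.pi-np.pi/2
    W=np.array([[0,0,0],[0,0,-1],[np.cos(jaw),np.sin(jaw),0]]).T;W[:,0]=np.cross(W[:,1],W[:,2])
    rv=R.from_matrix(M.T@W).as_rotvec()/(2*np.pi)
    print("t",round(s["time"],2),"pos",s["eef_pos"].round(4),"jawdeg",round(np.degrees(a0),1),"shift",out.round(4),"|mm|",round(np.linalg.norm(d)*1e3,1),"turn",rv.round(4),"F",s["contact_force"].round(1),"op",round(float(s["opening"]),3),"q",s["qpos"].round(2))
E
python3 - <<'E'
from h import *
t=read_camera("top");s=read_camera("side")
b=onz(t,358.4,211.9,.078);k=onz(t,331.3,225.3,.144);print(b,k,np.linalg.norm((b-k)[:2]),np.degrees(np.arctan2(*(k-b)[1::-1])))
kb=onz(s,280+162/3.5,150+(327-275)/3.5,.144);print("side knob",kb)
print(two(ray(t,331.3,225.3),ray(s,280+162/3.5,150+(327-275)/3.5)))
u=two(ray(t,201.8,213.9),ray(s,242.0,244.5));print("hub",u, onz(t,201.8,213.9,.036))
M=R.from_quat(get_state()["tcp_rot"]).as_matrix();print(M.round(3))
plan([.56,-.1,.245],np.radians(95.4))
E
```

```text
[ 0.53768652 -0.18195681  0.078     ] [ 0.49802133 -0.10587833  0.144     ] 0.08579779888900758 117.53627755371882
side knob [ 0.50203477 -0.10768129  0.144     ]
(array([ 0.49886453, -0.10481452,  0.14625551]), np.float64(0.002521164130870352))
hub (array([0.53120238, 0.18713055, 0.03907298]), np.float64(0.0019692982943645813)) [0.53076719 0.1868364  0.036     ]
[[-0.937 -0.     0.349]
 [-0.349  0.    -0.937]
 [-0.    -1.    -0.   ]]
t 0.35 pos [ 0.2358 -0.6324  0.245 ] jawdeg -69.6 shift [-4.0812e+00  2.0000e-03 -3.2133e+00] |mm| 623.3 turn [ 0.0001  0.0418 -0.    ] F [ 0.1 -0.5  0.1] op 1.003 q [-1.36  0.29  1.58  0.    1.28 -0.15]
```

Emit:
send_rows --plan '[[[-0.307,0,-0.22],[0,0,0]],[[-0.307,0,-0.22],[0,0,0]],[[-0.307,0,-0.22],[0,0,0]],[[-0.307,0,-0.22],[0,0,0]],[[-0.307,0,-0.22],[0,0,0]],[[-0.307,0,-0.22],[0,0,0]],[[-0.307,0,-0.22],[0,0,0]],[[-0.307,0,-0.22],[0,0,0]],[[-0.307,0,-0.22],[0,0,0]],[[-0.307,0,-0.22],[0,0,0]],[[-0.307,0,-0.22],[0,0,0]],[[-0.307,0,-0.22],[0,0,0]]]' --gripper 0

```text
time: 1.55
eef_pos: [0.5402, -0.1795, 0.2457]
tcp_rot: [0.125, -0.696, 0.696, -0.126]
contact_force: [0.2, -1.2, 0.4]
opening: 1.0
```

Emit:
send_rows --plan '[[[0,0,0],[0,0,0]],[[0,0,0],[0,0,0]],[[0,0,0],[0,0,0]],[[0,0,0],[0,0,0]]]'

```text
time: 1.95
eef_pos: [0.5388, -0.1824, 0.2453]
tcp_rot: [0.125, -0.696, 0.696, -0.125]
contact_force: [0.1, -0.6, -0.3]
opening: 0.998
```

Run:
```python
from h import *
s=get_state();c=read_camera("wrist");cv2.imwrite("pics/wpost.png",c["img"]);T=wristT(c,s)
plan([.531,.187,.2],np.radians(95.4))
for n,p in(("posttop",[.5377,-.182,.105]),("seat",[.5377,-.182,.078]),("knob",[.498,-.1059,.144])): print(n,proj(c,p,T))
```

```text
t 2.0 pos [ 0.5388 -0.1825  0.2453] jawdeg -69.7 shift [-1.0085  0.3774 -2.9097] |mm| 372.3 turn [-0.      0.0415  0.    ] F [-0.  -1.7 -0.2] op 0.998 q [-0.5   0.05  1.84 -0.    1.25  0.71]
posttop (np.float64(256.69673110422906), np.float64(186.33267194217078))
seat (np.float64(256.74347156559907), np.float64(180.00342785215585))
knob (np.float64(155.4061148294892), np.float64(210.10073014851267))
```

View pics/wpost.png

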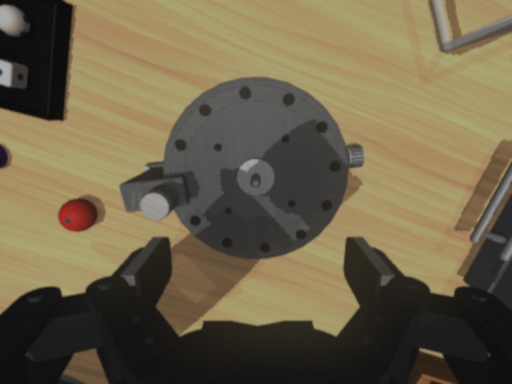

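The wrist view shows the boss and post at about (256,177) and the knob top at (155,206). Both are within 4 px of the projected estimates.

Run:
```python
from h import *
s=get_state();c=read_camera("wrist");T=wristT(c,s);im=c["img"]
g=cv2.cvtColor(im,cv2.COLOR_BGR2GRAY)
print(g[177,236:278].tolist())
hsv=cv2.cvtColor(im,cv2.COLOR_BGR2HSV)
for (x0,x1,y0,y1),z,th in(((225,290,145,210),.078,80),((138,172,188,222),.144,110)):
    m=((g>th)&(hsv[...,1]<60))[y0:y1,x0:x1]
    cs,_=cv2.findContours(m.astype(np.uint8),cv2.RETR_EXTERNAL,cv2.CHAIN_APPROX_NONE);k=max(cs,key=cv2.contourArea)
    (u,v),r=cv2.minEnclosingCircle(k);e=cv2.fitEllipse(k);print((u+x0,v+y0,r),e[1],onz(c,u+x0,v+y0,z,T).round(4),"ell",onz(c,e[0][0]+x0,e[0][1]+y0,z,T).round(4))
plan([.531,.187,.2],np.radians(95.4))
```

```text
[67, 84, 95, 98, 96, 96, 96, 96, 97, 98, 98, 97, 96, 94, 88, 68, 54, 52, 53, 55, 54, 53, 54, 60, 77, 94, 99, 98, 98, 98, 99, 101, 100, 101, 101, 100, 101, 94, 77, 60, 57, 56]
(249.0, 177.0, 40.000099182128906) (42.16466522216797, 70.34931945800781) [ 0.5379 -0.1733  0.078 ] ell [ 0.5461 -0.1742  0.078 ]
(153.65384578704834, 206.57692337036133, 14.748984336853027) (25.518169403076172, 28.92327308654785) [ 0.5005 -0.1037  0.144 ] ell [ 0.501  -0.1038  0.144 ]
t 2.05 pos [ 0.5388 -0.1824  0.2453] jawdeg -69.7 shift [-1.008   0.3774 -2.9093] |mm| 372.2 turn [-0.      0.0415  0.    ] F [-0.6  0.1 -0.4] op 1.001 q [-0.5   0.05  1.84 -0.    1.25  0.71]
```

Emit:
send_rows --plan '[[[0,0,0],[0,0.0207,0]],[[0,0,0],[0,0.0207,0]],[[-0.028,0.047,-0.384],[0,0,0]],[[-0.028,0.047,-0.384],[0,0,0]],[[-0.028,0.047,-0.384],[0,0,0]],[[-0.028,0.047,-0.384],[0,0,0]],[[-0.028,0.047,-0.384],[0,0,0]],[[-0.028,0.047,-0.384],[0,0,0]],[[-0.028,0.047,-0.384],[0,0,0]],[[-0.028,0.047,-0.384],[0,0,0]]]'

```text
time: 3.05
eef_pos: [0.5305, 0.1893, 0.2003]
tcp_rot: [0.033, -0.706, 0.706, -0.034]
contact_force: [0.6, 0.4, 0.8]
opening: 0.999
```

Emit:
send_rows --plan '[[[0,0,0],[0,0,0]],[[0,0,0],[0,0,0]],[[0,0,0],[0,0,0]],[[0,0,0],[0,0,0]]]'

```text
time: 3.45
eef_pos: [0.5311, 0.1867, 0.2005]
tcp_rot: [0.033, -0.706, 0.706, -0.033]
contact_force: [-0.4, -0.2, -0.5]
opening: 1.001
```

Run:
```python
from h import *
t=read_camera("top")
s=get_state();c=read_camera("wrist");cv2.imwrite("pics/wtray.png",c["img"]);T=wristT(c,s);im=c["img"]
u0,v0=proj(c,[.531,.187,.036],T);print("pred",u0,v0)
hsv=cv2.cvtColor(im,cv2.COLOR_BGR2HSV);m=((hsv[...,2]>110)&(hsv[...,1]<60)).astype(np.uint8)
cs,h=cv2.findContours(m,cv2.RETR_CCOMP,cv2.CHAIN_APPROX_NONE)
for i,k in enumerate(cs):
    a=cv2.contourArea(k)
    if a>40: (u,v),r=cv2.minEnclosingCircle(k);print("hole" if h[0][i][3]>=0 else "blob",round(a),(round(u,1),round(v,1),round(r,1)),onz(c,u,v,.036,T).round(4))
# boss from saved wrist picture (pose then: .5388,-.1824,.2453, jaw -69.7) and top camera
im=cv2.imread("pics/wpost.png");g=cv2.cvtColor(im,cv2.COLOR_BGR2GRAY)
print("col",g[150:205,243].tolist(),"\n",g[150:205,268].tolist())
g=cv2.cvtColor(t["img"],cv2.COLOR_BGR2GRAY);x0,y0=340,194;p=cv2.fitEllipse(max(cv2.findContours((g[y0:230,x0:377]>100).astype(np.uint8),0,1)[0],key=cv2.contourArea))
print("top boss",p[0][0]+x0,p[0][1]+y0,p[1],onz(t,p[0][0]+x0,p[0][1]+y0,.078))
plan([.531,.187,.025],np.radians(95.4))
```

```text
pred 257.4681536358777 179.82533302669364
blob 590 (47.5, 203.6, 19.2) [0.4839 0.4072 0.036 ]
blob 844 (255.1, 177.7, 16.9) [0.533  0.1897 0.036 ]
hole 150 (255.2, 177.7, 7.4) [0.533  0.1896 0.036 ]
blob 496 (319.0, 172.5, 15.3) [0.5448 0.1244 0.036 ]
hole 45 (319.0, 173.0, 4.1) [0.5443 0.1243 0.036 ]
blob 636 (197.5, 173.5, 15.0) [0.5318 0.2494 0.036 ]
blob 453 (189.0, 120.0, 12.8) [0.5848 0.26   0.036 ]
blob 590 (322.3, 117.1, 14.5) [0.6001 0.1295 0.036 ]
blob 456 (58.5, 139.0, 49.0) [0.5538 0.3897 0.036 ]
blob 484 (50.5, 139.0, 50.0) [0.5531 0.3977 0.036 ]
blob 1431 (37.5, 138.0, 52.5) [0.5528 0.4105 0.036 ]
blob 918 (45.0, 67.5, 26.0) [0.62   0.3966 0.036 ]
col [89, 89, 89, 90, 89, 89, 89, 88, 89, 88, 88, 85, 92, 114, 141, 155, 160, 160, 158, 149, 126, 105, 98, 98, 97, 97, 97, 96, 96, 96, 97, 96, 96, 95, 96, 95, 94, 95, 94, 91, 82, 69, 61, 57, 57, 57, 58, 56, 56, 56, 56, 55, 56, 55, 55] 
 [62, 59, 59, 59, 58, 57, 58, 59, 58, 58, 58, 58, 61, 74, 87, 97, 101, 102, 101, 102, 102, 101, 101, 100, 100, 101, 100, 100, 100, 100, 100, 99, 100, 100, 99, 99, 99, 99, 97, 92, 81, 67, 59, 58, 61, 70, 75, 77, 80, 83, 84, 83, 84, 83, 83]
top boss 358.032075881958 211.4023380279541 (15.93741226196289, 16.720108032226562) [ 0.5388419  -0.18111593  0.078     ]
t 3.55 pos [0.531  0.1869 0.2005] jawdeg -84.6 shift [ 2.0000e-04  1.4624e+00 -5.0000e-04] |mm| 175.5 turn [-0.      0.     -0.0001] F [-0.2  0.6  0.2] op 1.001 q [ 0.16  0.08  1.9  -0.    1.16  1.63]
```

View pics/wtray.png

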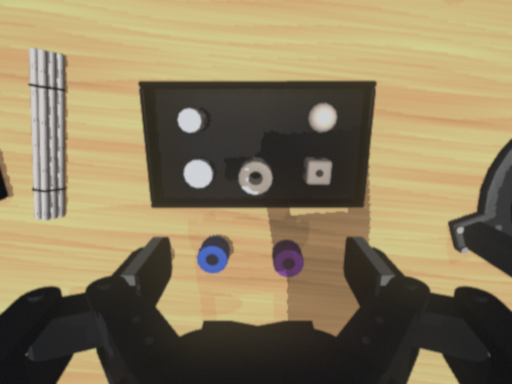

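The tray view shows the bored hub at (255,178), ring and hole concentric, with the disc at (197,174) and the cube at (319,173). I'll narrow the jaws and go down.

Emit:
send_rows --plan '[[[-0.009,0.155,-0.008],[0,0,0]],[[0,0.155,0],[0,0,0]],[[0,0.155,0],[0,0,0]],[[0,0.155,0],[0,0,0]],[[0,0.155,0],[0,0,0]],[[0,0.155,0],[0,0,0]],[[0,0.155,0],[0,0,0]],[[0,0,0],[0,0,0]],[[0,0,0],[0,0,0]]]' --gripper 0.37

```text
time: 4.45
eef_pos: [0.5317, 0.1888, 0.0702]
tcp_rot: [0.034, -0.706, 0.706, -0.034]
contact_force: [0.8, 0.3, -0.3]
opening: 0.629
```

Run:
```python
from h import *
s=get_state();c=read_camera("wrist");T=wristT(c,s);cv2.imwrite("pics/wlow.png",c["img"])
hsv=cv2.cvtColor(c["img"],cv2.COLOR_BGR2HSV);m=((hsv[...,2]>110)&(hsv[...,1]<60)).astype(np.uint8)
cs,h=cv2.findContours(m,cv2.RETR_CCOMP,cv2.CHAIN_APPROX_NONE)
for i,k in enumerate(cs):
    a=cv2.contourArea(k)
    if a>200 : (u,v),r=cv2.minEnclosingCircle(k);print("hole" if h[0][i][3]>=0 else "blob",round(a),(round(u,1),round(v,1),round(r,1)),onz(c,u,v,.036,T).round(4))
plan([.532,.188,.025],np.radians(95.4))
I=cv2.imread("pics/wpost.png");T0=np.eye(4);T0[:3,:3]=R.from_euler('z',14.9,degrees=True).as_matrix()
# boss in tool frame seen from wpost pose
z=np.radians(-69.7);W=np.array([[0,0,0],[0,0,-1],[np.cos(z),np.sin(z),0]]).T;W[:,0]=np.cross(W[:,1],W[:,2])
T0=np.eye(4);T0[:3,:3]=W;T0[:3,3]=[.5388,-.1824,.2453];print("boss wrist",onz(c,255.5,176.9,.078,T0@c["mount"]).round(4))
```

```text
blob 2465 (256.4, 225.5, 29.2) [0.5332 0.1898 0.036 ]
hole 347 (256.7, 226.0, 11.7) [0.5329 0.1897 0.036 ]
blob 1581 (364.5, 215.0, 27.4) [0.5461 0.126  0.036 ]
blob 1747 (161.6, 214.1, 25.0) [0.535 0.247 0.036]
blob 1492 (138.7, 127.7, 23.4) [0.5845 0.2601 0.036 ]
blob 1954 (373.8, 122.7, 26.4) [0.5997 0.1313 0.036 ]
t 4.5 pos [0.5323 0.189  0.071 ] jawdeg -84.5 shift [0.0042 0.3834 0.0084] |mm| 46.0 turn [ 0.      0.0003 -0.0002] F [-0.6 -0.5 -0.3] op 0.629 q [0.16 0.26 1.96 0.   0.92 1.64]
boss wrist [ 0.5403 -0.1794  0.078 ]
```

View pics/wlow.png

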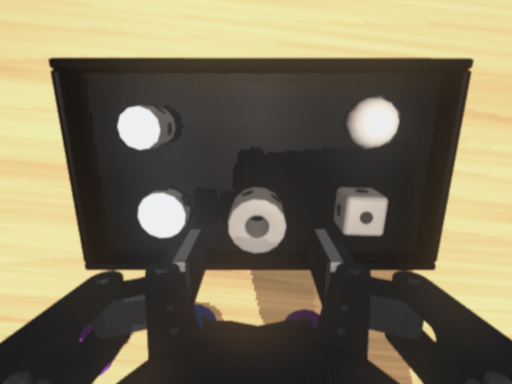

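The hub at (257,226) sits between the pads, and the neighbours are clear. Going down and gripping lightly.

Emit:
send_rows --plan '[[[0,0.1,0],[0,0,0]],[[0,0.1,0],[0,0,0]],[[0,0.1,0],[0,0,0]],[[0,0.05,0],[0,0,0]],[[0,0.03,0],[0,0,0]],[[0,0,0],[0,0,0]],[[0,0,0],[0,0,0]]]'

```text
time: 5.2
eef_pos: [0.5317, 0.1894, 0.0245]
tcp_rot: [-0.034, 0.706, -0.706, 0.034]
contact_force: [-0.1, 0.1, 0.5]
opening: 0.624
```

Emit:
send_rows --plan '[[[0,0,0],[0,0,0]],[[0,0,0],[0,0,0]],[[0,0,0],[0,0,0]],[[0,0,0],[0,0,0]],[[0,0,0],[0,0,0]],[[0,0,0],[0,0,0]],[[0,0,0],[0,0,0]],[[0,0,0],[0,0,0]],[[0,0,0],[0,0,0]],[[0,0,0],[0,0,0]]]' --gripper 1 --grip_force 25

```text
time: 6.2
eef_pos: [0.5322, 0.1895, 0.0251]
tcp_rot: [-0.034, 0.706, -0.706, 0.035]
contact_force: [-0.2, -0.8, 5.6]
opening: 0.403
```

Emit:
send_rows --plan '[[[0,-0.03,0],[0,0,0]],[[0,-0.08,0],[0,0,0]],[[0,-0.15,0],[0,0,0]],[[0,-0.2,0],[0,0,0]],[[0,-0.2,0],[0,0,0]],[[0,-0.2,0],[0,0,0]],[[0,-0.2,0],[0,0,0]],[[0,-0.2,0],[0,0,0]],[[0,-0.1,0],[0,0,0]],[[0,0,0],[0,0,0]],[[0,0,0],[0,0,0]]]'

```text
time: 7.3
eef_pos: [0.5309, 0.1892, 0.1866]
tcp_rot: [0.035, -0.706, 0.706, -0.034]
contact_force: [0.6, 0.2, -1.2]
opening: 0.406
```

Run:
```python
from h import *
s=get_state();c=read_camera("wrist");cv2.imwrite("pics/wheld.png",c["img"])
hsv=cv2.cvtColor(c["img"],cv2.COLOR_BGR2HSV);m=((hsv[...,2]>110)&(hsv[...,1]<60)).astype(np.uint8)
cs,h=cv2.findContours(m,cv2.RETR_CCOMP,cv2.CHAIN_APPROX_NONE)
zt=-(.011) # hub top 11 mm above TCP in tool y
for i,k in enumerate(cs):
    a=cv2.contourArea(k)
    if a>200:
        (u,v),r=cv2.minEnclosingCircle(k);T=c["mount"];d=T[:3,:3]@np.array([(u-c["cx"])/c["fx"],(v-c["cy"])/c["fy"],1]);p=T[:3,3]+d*(zt-T[1,3])/d[1]
        print("hole" if h[0][i][3]>=0 else "blob",round(a),(round(u,1),round(v,1),round(r,1)),"tool",p.round(4))
plan([.54,-.18,.19])
```

```text
blob 4084 (257.4, 262.8, 38.2) tool [-0.0016 -0.011  -0.0003]
hole 670 (257.5, 264.0, 16.0) tool [-0.001  -0.011  -0.0003]
blob 604 (324.0, 174.5, 16.7) tool [-0.0426 -0.011   0.0274]
blob 720 (197.5, 175.5, 15.9) tool [-0.0422 -0.011  -0.0254]
blob 522 (188.9, 119.8, 13.7) tool [-0.0648 -0.011  -0.0276]
blob 682 (328.0, 117.2, 15.7) tool [-0.0658 -0.011   0.0276]
blob 609 (53.0, 139.0, 51.0) tool [-0.0572 -0.011  -0.083 ]
blob 4244 (29.0, 133.5, 90.9) tool [-0.0593 -0.011  -0.0922]
t 7.35 pos [0.5305 0.1892 0.1859] jawdeg -84.5 shift [ 0.2183 -0.0329  3.0698] |mm| 369.3 turn [-0.     -0.      0.0005] F [ 0.3  0.4 -1.8] op 0.402 q [0.16 0.1  1.91 0.   1.14 1.64]
```

View pics/wheld.png

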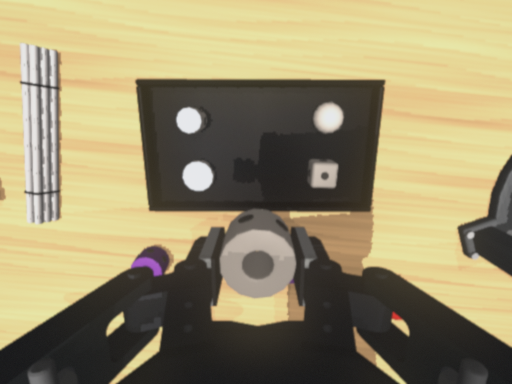

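The hub is held squarely at (257,263), its bore centre about 1 mm off the TCP, and the other hubs haven't moved. Next I'll carry it over the post.

Emit:
send_rows --plan '[[[0.0248,-0.0037,0.2],[0,0,0]],[[0.0248,-0.0037,0.34],[0,0,0]],[[0.0248,-0.0037,0.34],[0,0,0]],[[0.0248,-0.0037,0.34],[0,0,0]],[[0.0248,-0.0037,0.34],[0,0,0]],[[0.0248,-0.0037,0.34],[0,0,0]],[[0.0248,-0.0037,0.34],[0,0,0]],[[0.0248,-0.0037,0.34],[0,0,0]],[[0.0248,-0.0037,0.34],[0,0,0]],[[0,0,0.143],[0,0,0]],[[0,0,0],[0,0,0]],[[0,0,0],[0,0,0]]]'

```text
time: 8.55
eef_pos: [0.5398, -0.1782, 0.1902]
tcp_rot: [-0.035, 0.707, -0.706, 0.033]
contact_force: [0.0, 0.4, -0.3]
opening: 0.407
```

Emit:
send_rows --plan '[[[0,0,0],[0,0,0]],[[0,0,0],[0,0,0]],[[0,0,0],[0,0,0]],[[0,0,0],[0,0,0]]]'

```text
time: 8.95
eef_pos: [0.5404, -0.1783, 0.1917]
tcp_rot: [0.035, -0.706, 0.706, -0.035]
contact_force: [-0.2, -0.5, -0.8]
opening: 0.401
```

Run:
```python
from h import *
s=get_state();c=read_camera("wrist");d=read_camera("side");t=read_camera("top")
a=cv2.resize(d["img"][110:230,270:390],None,fx=3.3,fy=3.3,interpolation=2)
T=wristT(c,s);w=cv2.resize(c["img"][60:330,120:390],(396,396))
cv2.imwrite("pics/hover.png",np.hstack([a,w]))
# known plate-hole check: predicted side pixels of post tip / hub underside
o=s["eef_pos"]+R.from_quat(s["tcp_rot"]).as_matrix()@[-.001,0.019,-.0003];print("hub bottom",o)
for n,p in(("hubbot",o),("post tip",[.5403,-.1792,.105])):print(n,np.array(proj(d,p)))
plan([.5393,-.1792,.126])
```

```text
hub bottom [ 0.54141691 -0.1779308   0.17272908]
hubbot [329.57696879 141.45064147]
post tip [327.7869189  163.22822652]
t 9.1 pos [ 0.5404 -0.1788  0.1917] jawdeg -84.4 shift [0.0095 0.5476 0.0024] |mm| 65.7 turn [-0.  0. -0.] F [-0.5 -0.6 -0.2] op 0.405 q [-0.5   0.11  1.89  0.    1.15  0.98]
```

View pics/hover.png

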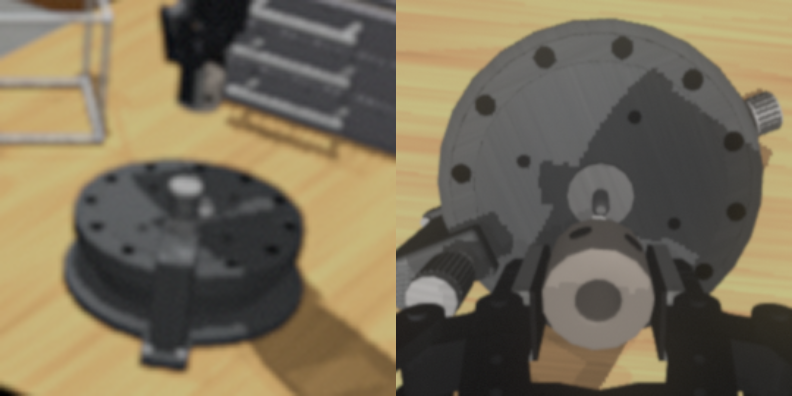

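The side view shows the hub hovering at crop (200,85). The wrist view shows the boss centre at crop (600,195) and the post tip at about (600,213). I'll measure the boss from this pose.

Run:
```python
from h import *
s=get_state();c=read_camera("wrist");T=wristT(c,s);im=c["img"];g=cv2.cvtColor(im,cv2.COLOR_BGR2GRAY)
print("row190",g[190,228:292].tolist());print("col250",g[160:215,250].tolist())
u,v=120+204.5*270/396,60+195.5*270/396
b=onz(c,u,v,.078,T);print("boss",(u,v),b.round(4))
for z in(.078,.105):print(z,proj(c,[*b[:2],z],T))
g2=g[195:240,240:280];print("post rows",[(195+i,int(np.argmin(r))+240,int(r.min())) for i,r in list(enumerate(g2))[::4]])
hsv=cv2.cvtColor(im,cv2.COLOR_BGR2HSV);m=((hsv[...,2]>110)&(hsv[...,1]<60)).astype(np.uint8)
```

```text
row190 [65, 66, 64, 64, 64, 64, 66, 67, 80, 102, 108, 110, 109, 110, 110, 111, 112, 112, 110, 110, 108, 108, 109, 111, 111, 108, 95, 78, 67, 64, 61, 63, 62, 67, 79, 97, 108, 113, 113, 112, 111, 111, 111, 114, 114, 114, 114, 115, 114, 114, 114, 113, 103, 78, 66, 64, 63, 63, 64, 64, 63, 63, 63, 63]
col250 [75, 74, 72, 69, 67, 66, 65, 66, 65, 66, 65, 64, 73, 95, 109, 114, 116, 116, 116, 116, 117, 117, 116, 115, 112, 112, 113, 112, 112, 110, 109, 109, 108, 109, 108, 108, 109, 109, 110, 110, 110, 108, 105, 101, 99, 99, 99, 98, 96, 91, 83, 78, 78, 74, 61]
boss (259.4318181818182, 193.29545454545453) [ 0.5401 -0.1803  0.078 ]
0.078 (np.float64(259.4318181818182), np.float64(193.29545454545442))
0.105 (np.float64(259.6705570223592), np.float64(202.59032862751252))
post rows [(195, 255, 61), (199, 254, 65), (203, 254, 68), (207, 278, 66), (211, 240, 61), (215, 250, 46), (219, 241, 40), (223, 279, 42), (227, 279, 75), (231, 279, 77), (235, 279, 104), (239, 240, 146)]
```

Emit:
send_rows --plan '[[[0.0075,0.1,0.009],[0,0,0]],[[0,0.1,0],[0,0,0]],[[0,0.1,0],[0,0,0]],[[0,0.1,0],[0,0,0]],[[0,0.07,0],[0,0,0]],[[0,0.05,0],[0,0,0]],[[0,0,0],[0,0,0]],[[0,0,0],[0,0,0]]]'

```text
time: 9.95
eef_pos: [0.5398, -0.1803, 0.1294]
tcp_rot: [0.034, -0.706, 0.706, -0.034]
contact_force: [-0.2, -0.1, -0.4]
opening: 0.406
```

Emit:
send_rows --plan '[[[0,0.02,0],[0,0,0]],[[0,0.02,0],[0,0,0]],[[0,0.02,0],[0,0,0]],[[0,0.02,0],[0,0,0]],[[0,0,0],[0,0,0]],[[0,0,0],[0,0,0]]]'

```text
time: 10.55
eef_pos: [0.5395, -0.1802, 0.1195]
tcp_rot: [-0.034, 0.706, -0.706, 0.034]
contact_force: [0.1, -0.2, 0.1]
opening: 0.401
```

Emit:
send_rows --plan '[[[0,0.02,0],[0,0,0]],[[0,0.02,0],[0,0,0]],[[0,0.02,0],[0,0,0]],[[0,0,0],[0,0,0]]]'

```text
time: 10.95
eef_pos: [0.5392, -0.18, 0.1118]
tcp_rot: [-0.034, 0.706, -0.706, 0.034]
contact_force: [0.7, 0.2, -0.3]
opening: 0.409
```

Run:
```python
from h import *
s=get_state();c=read_camera("wrist");d=read_camera("side")
plan([.5398,-.18,.0975])
a=cv2.resize(d["img"][110:230,270:390],None,fx=3.3,fy=3.3,interpolation=2)
cv2.imwrite("pics/on.png",np.hstack([a,cv2.resize(c["img"][60:330,120:390],(396,396))]))
```

```text
t 11.05 pos [ 0.5395 -0.1802  0.1122] jawdeg -84.5 shift [-0.0028  0.1228 -0.0012] |mm| 14.7 turn [0. 0. 0.] F [ 0.7 -0.3 -0.9] op 0.402 q [-0.5   0.2   1.94 -0.    1.    0.97]
```

View pics/on.png

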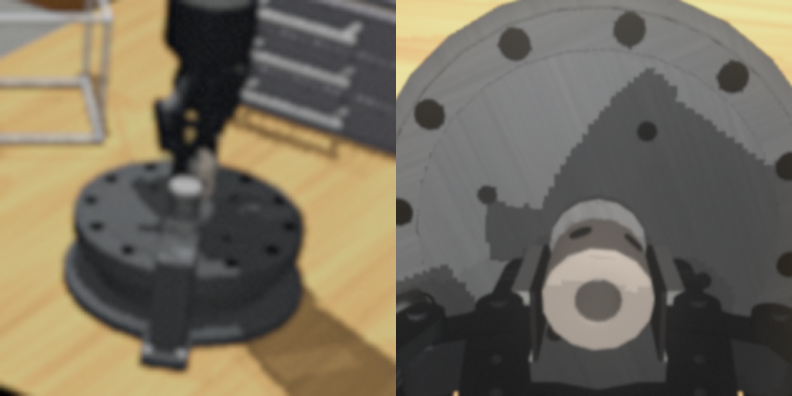

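The hub is lined up over the boss in the wrist view and the post is already inside the bore, with no force. I'll lower it further, slowly at the end.

Emit:
send_rows --plan '[[[0,0.025,0],[0,0,0]],[[0,0.025,0],[0,0,0]],[[0,0.025,0],[0,0,0]],[[0,0.015,0],[0,0,0]],[[0,0.01,0],[0,0,0]],[[0,0,0],[0,0,0]],[[0,0,0],[0,0,0]]]'

```text
time: 11.75
eef_pos: [0.5396, -0.1802, 0.1004]
tcp_rot: [0.034, -0.706, 0.706, -0.034]
contact_force: [0.2, -0.1, -0.2]
opening: 0.4
```

Emit:
send_rows --plan '[[[0,0.005,0],[0,0,0]],[[0,0.005,0],[0,0,0]],[[0,0.005,0],[0,0,0]],[[0,0,0],[0,0,0]]]'

```text
time: 12.15
eef_pos: [0.5395, -0.1802, 0.0985]
tcp_rot: [-0.034, 0.706, -0.706, 0.034]
contact_force: [0.2, 1.0, -1.6]
opening: 0.404
```

Emit:
send_rows --plan '[[[0,0.004,0],[0,0,0]],[[0,0.004,0],[0,0,0]],[[0,0,0],[0,0,0]],[[0,0,0],[0,0,0]]]'

```text
time: 12.55
eef_pos: [0.5395, -0.1802, 0.0976]
tcp_rot: [-0.034, 0.706, -0.706, 0.034]
contact_force: [-1.0, 0.2, -0.5]
opening: 0.404
```

Emit:
send_rows --plan '[[[0,0.003,0],[0,0,0]],[[0,0.003,0],[0,0,0]],[[0,0,0],[0,0,0]],[[0,0,0],[0,0,0]]]'

```text
time: 12.95
eef_pos: [0.5396, -0.1802, 0.0971]
tcp_rot: [0.034, -0.706, 0.706, -0.034]
contact_force: [-1.1, 0.4, 0.6]
opening: 0.402
```

Emit:
send_rows --plan '[[[0,0.004,0],[0,0,0]],[[0,0.004,0],[0,0,0]],[[0,0,0],[0,0,0]],[[0,0,0],[0,0,0]]]'

```text
time: 13.35
eef_pos: [0.5396, -0.1802, 0.0971]
tcp_rot: [-0.034, 0.706, -0.706, 0.034]
contact_force: [-3.8, 1.4, 6.2]
opening: 0.402
```

Emit:
send_rows --plan '[[[0,0.003,0],[0,0,0]],[[0,0.003,0],[0,0,0]],[[0,0,0],[0,0,0]],[[0,0,0],[0,0,0]]]'

```text
time: 13.75
eef_pos: [0.5396, -0.1803, 0.0971]
tcp_rot: [-0.035, 0.706, -0.706, 0.034]
contact_force: [-4.5, 2.1, 9.3]
opening: 0.404
```

Contact came at TCP z = 0.0971, against 0.0970 expected, so the hub is home. I'll ease off and release.

Emit:
send_rows --plan '[[[0,-0.005,0],[0,0,0]],[[0,0,0],[0,0,0]]]'

```text
time: 13.95
eef_pos: [0.5396, -0.1803, 0.0971]
tcp_rot: [-0.034, 0.706, -0.706, 0.034]
contact_force: [-2.4, 1.7, 6.2]
opening: 0.403
```

Emit:
send_rows --plan '[[[0,0,0],[0,0,0]],[[0,0,0],[0,0,0]],[[0,0,0],[0,0,0]],[[0,0,0],[0,0,0]],[[0,0,0],[0,0,0]],[[0,0,0],[0,0,0]]]' --gripper 0.37

```text
time: 14.55
eef_pos: [0.5395, -0.1802, 0.0957]
tcp_rot: [-0.034, 0.706, -0.706, 0.034]
contact_force: [-0.6, -0.4, -0.1]
opening: 0.632
```

Emit:
send_rows --plan '[[[0,-0.05,0],[0,0,0]],[[0,-0.1,0],[0,0,0]],[[0,-0.2,0],[0,0,0]],[[0,-0.2,0],[0,0,0]],[[0,-0.2,0],[0,0,0]],[[0,-0.2,0],[0,0,0]],[[0,-0.1,0],[0,0,0]],[[0,0,0],[0,0,0]],[[0,0,0],[0,0,0]],[[0,0,0],[0,0,0]]]'

```text
time: 15.55
eef_pos: [0.5388, -0.1798, 0.2201]
tcp_rot: [-0.035, 0.707, -0.706, 0.033]
contact_force: [-0.6, -0.4, -0.3]
opening: 0.625
```

Run:
```python
from h import *
s=get_state();c=read_camera("wrist");T=wristT(c,s);im=c["img"];cv2.imwrite("pics/wknob.png",im)
g=cv2.cvtColor(im,cv2.COLOR_BGR2GRAY);hsv=cv2.cvtColor(im,cv2.COLOR_BGR2HSV)
m=((g>115)&(hsv[...,1]<50)).astype(np.uint8)
for ce,st in blobs(m,150):
    if 60<ce[1]<330: print(ce,st,"z.108",onz(c,*ce,.108,T).round(4),"z.144",onz(c,*ce,.144,T).round(4))
print("pred knob",proj(c,[.5,-.104,.144],T))
plan([.5,-.104,.2],np.radians(27.5))
```

```text
[258.4 190.7] [239, 172, 40, 39, 970] z.108 [ 0.5408 -0.18    0.108 ] z.144 [ 0.5506 -0.1789  0.144 ]
[153.9 242.7] [137, 229, 35, 29, 751] z.108 [ 0.4827 -0.0901  0.108 ] z.144 [ 0.5011 -0.1025  0.144 ]
pred knob (np.float64(155.88717880770943), np.float64(244.19206534324266))
t 15.6 pos [ 0.5387 -0.1798  0.22  ] jawdeg -84.5 shift [ 0.26    0.1686 -0.6596] |mm| 87.5 turn [0.     0.189  0.0005] F [ 0.  -0.4 -0.2] op 0.622 q [-0.5   0.08  1.87  0.    1.2   0.97]
```

View pics/wknob.png

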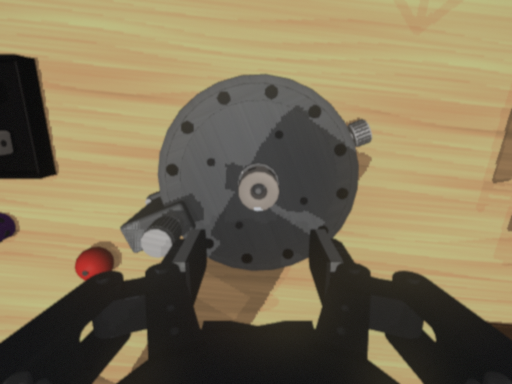

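The hub sits at (258,191), which maps to (0.541,−0.180) at its proper top height. The post shows in its bore, and the knob top is at about (154,243). Moving over the knob with the same jaw direction; the fingers clear the hub there.

Emit:
send_rows --plan '[[[0.042,0.028,-0.11],[0,0,0]],[[0.042,0.028,-0.11],[0,0,0]],[[0.042,0.028,-0.11],[0,0,0]],[[0.042,0.028,-0.11],[0,0,0]],[[0.042,0.028,-0.11],[0,0,0]],[[0.042,0.028,-0.11],[0,0,0]],[[0,0,0],[0,0,0]],[[0,0,0],[0,0,0]],[[0,0,0],[0,0,0]]]'

```text
time: 16.5
eef_pos: [0.5022, -0.1047, 0.2021]
tcp_rot: [0.034, -0.706, 0.707, -0.034]
contact_force: [0.3, 0.3, -0.4]
opening: 0.633
```

Run:
```python
from h import *
s=get_state();c=read_camera("wrist");T=wristT(c,s);im=c["img"];cv2.imwrite("pics/wknob2.png",im)
g=cv2.cvtColor(im,cv2.COLOR_BGR2GRAY);hsv=cv2.cvtColor(im,cv2.COLOR_BGR2HSV)
m=((g>115)&(hsv[...,1]<50)).astype(np.uint8)
for ce,st in blobs(m,150):
    if 60<ce[1]<330: print(ce,st,"z.108",onz(c,*ce,.108,T).round(4),"z.144",onz(c,*ce,.144,T).round(4))
print("pred knob",proj(c,[.501,-.1038,.144],T))
plan([.501,-.1038,.13])
```

```text
[ 35.6 116.8] [21, 104, 30, 27, 644] z.108 [0.5503 0.0669 0.108 ] z.144 [0.5534 0.0404 0.144 ]
[359.  160.4] [337, 139, 45, 45, 1329] z.108 [ 0.5415 -0.18    0.108 ] z.144 [ 0.546  -0.1668  0.144 ]
[258.3 210. ] [242, 201, 31, 19, 337] z.108 [ 0.4933 -0.106   0.108 ] z.144 [ 0.5056 -0.1047  0.144 ]
pred knob (np.float64(256.3441790138967), np.float64(216.14209694199548))
t 16.55 pos [ 0.5023 -0.1048  0.2021] jawdeg -84.5 shift [ 0.01    0.6008 -0.0099] |mm| 72.1 turn [-0.0001  0.     -0.0001] F [-0.3  0.6 -0.2] op 0.634 q [-0.4  -0.03  2.01 -0.    1.16  1.07]
```

View pics/wknob2.png

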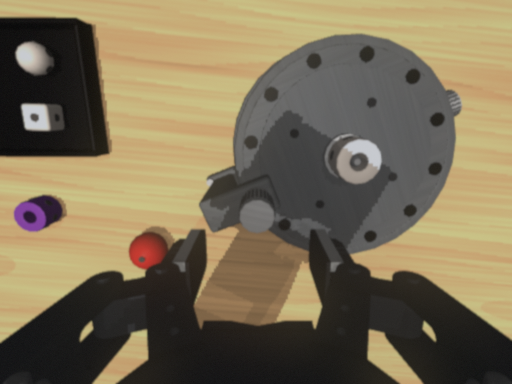

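The knob top is centred at (257,215), within 1 mm of the tool axis. I'll descend straight and close softly first.

Emit:
send_rows --plan '[[[0.004,0.1,-0.002],[0,0,0]],[[0,0.1,0],[0,0,0]],[[0,0.1,0],[0,0,0]],[[0,0.1,0],[0,0,0]],[[0,0.1,0],[0,0,0]],[[0,0.07,0],[0,0,0]],[[0,0.03,0],[0,0,0]],[[0,0,0],[0,0,0]],[[0,0,0],[0,0,0]]]'

```text
time: 17.45
eef_pos: [0.5017, -0.1042, 0.1301]
tcp_rot: [0.034, -0.706, 0.706, -0.034]
contact_force: [-0.8, 0.3, -0.4]
opening: 0.629
```

Emit:
send_rows --plan '[[[0,0,0],[0,0,0]],[[0,0,0],[0,0,0]],[[0,0,0],[0,0,0]],[[0,0,0],[0,0,0]],[[0,0,0],[0,0,0]],[[0,0,0],[0,0,0]],[[0,0,0],[0,0,0]],[[0,0,0],[0,0,0]],[[0,0,0],[0,0,0]],[[0,0,0],[0,0,0]]]' --gripper 1 --grip_force 20

```text
time: 18.45
eef_pos: [0.5017, -0.1043, 0.1304]
tcp_rot: [0.034, -0.706, 0.706, -0.034]
contact_force: [-0.5, 0.8, 5.3]
opening: 0.281
```

Emit:
send_rows --plan '[[[0,0,0],[0,0,0]],[[0,0,0],[0,0,0]],[[0,0,0],[0,0,0]],[[0,0,0],[0,0,0]]]' --grip_force 90

```text
time: 18.85
eef_pos: [0.5017, -0.1043, 0.1307]
tcp_rot: [0.034, -0.706, 0.706, -0.034]
contact_force: [-1.3, 1.5, 5.6]
opening: 0.262
```

Emit:
send_rows --plan '[[[0,-0.02,0],[0,0,0]],[[0,-0.02,0],[0,0,0]],[[0,-0.02,0],[0,0,0]],[[0,0,0],[0,0,0]],[[0,0,0],[0,0,0]]]'

```text
time: 19.35
eef_pos: [0.5015, -0.1042, 0.135]
tcp_rot: [0.033, -0.706, 0.706, -0.035]
contact_force: [6.2, -1.9, -7.7]
opening: 0.26
```

Emit:
send_rows --plan '[[[0,-0.015,0],[0,0,0]],[[0,-0.015,0],[0,0,0]],[[0,0,0],[0,0,0]],[[0,0,0],[0,0,0]]]'

```text
time: 19.75
eef_pos: [0.5015, -0.1042, 0.1382]
tcp_rot: [0.033, -0.706, 0.706, -0.035]
contact_force: [7.3, -2.5, -9.5]
opening: 0.267
```

Emit:
send_rows --plan '[[[0,-0.015,0],[0,0,0]],[[0,-0.015,0],[0,0,0]],[[0,0,0],[0,0,0]],[[0,0,0],[0,0,0]]]'

```text
time: 20.15
eef_pos: [0.5015, -0.1042, 0.1416]
tcp_rot: [0.033, -0.706, 0.706, -0.035]
contact_force: [8.1, -2.4, -11.4]
opening: 0.268
```

Emit:
send_rows --plan '[[[0,-0.01,0],[0,0,0]],[[0,-0.01,0],[0,0,0]],[[0,0,0],[0,0,0]],[[0,0,0],[0,0,0]]]'

```text
time: 20.55
eef_pos: [0.5015, -0.1042, 0.1437]
tcp_rot: [0.033, -0.706, 0.706, -0.035]
contact_force: [8.0, -2.5, -11.8]
opening: 0.264
```

Emit:
send_rows --plan '[[[0,-0.005,0],[0,0,0]],[[0,-0.005,0],[0,0,0]],[[0,0,0],[0,0,0]],[[0,0,0],[0,0,0]]]'

```text
time: 20.95
eef_pos: [0.5015, -0.1042, 0.1448]
tcp_rot: [0.033, -0.706, 0.706, -0.035]
contact_force: [7.7, -2.0, -13.0]
opening: 0.271
```

Emit:
send_rows --plan '[[[0,-0.005,0],[0,0,0]],[[0,-0.005,0],[0,0,0]],[[0,0,0],[0,0,0]],[[0,0,0],[0,0,0]]]'

```text
time: 21.35
eef_pos: [0.5014, -0.1042, 0.1448]
tcp_rot: [0.033, -0.706, 0.706, -0.035]
contact_force: [11.8, -2.8, -18.0]
opening: 0.264
```

Emit:
send_rows --plan '[[[0,-0.005,0],[0,0,0]],[[0,0,0],[0,0,0]],[[0,0,0],[0,0,0]]]'

```text
time: 21.65
eef_pos: [0.5014, -0.1042, 0.1449]
tcp_rot: [0.033, -0.706, 0.706, -0.035]
contact_force: [12.4, -4.0, -19.9]
opening: 0.264
```

The stop is reached: z held at 0.1449 while the pull rose from 13 N to 20 N. I'll hold for a second and do a final check.

Emit:
send_rows --plan '[[[0,0,0],[0,0,0]],[[0,0,0],[0,0,0]],[[0,0,0],[0,0,0]],[[0,0,0],[0,0,0]],[[0,0,0],[0,0,0]],[[0,0,0],[0,0,0]],[[0,0,0],[0,0,0]],[[0,0,0],[0,0,0]],[[0,0,0],[0,0,0]],[[0,0,0],[0,0,0]]]'

```text
time: 22.65
eef_pos: [0.5014, -0.1042, 0.1449]
tcp_rot: [0.033, -0.706, 0.706, -0.035]
contact_force: [12.2, -3.5, -19.7]
opening: 0.262
```

Run:
```python
from h import *
s=get_state();c=read_camera("wrist");T=wristT(c,s);d=read_camera("side");im=c["img"]
plan([.5014,-.1042,.1449])
g=cv2.cvtColor(im,cv2.COLOR_BGR2GRAY);hsv=cv2.cvtColor(im,cv2.COLOR_BGR2HSV)
for ce,st in blobs(((g>115)&(hsv[...,1]<50)).astype(np.uint8),150):
    if 60<ce[1]<330: print(ce,st,"hub? z.108",onz(c,*ce,.108,T).round(4))
# dark index holes: angles about the post (30 deg pitch, compare with first wrist picture)
def angs(im,T):
    g=cv2.cvtColor(im,cv2.COLOR_BGR2GRAY);o=[]
    for ce,st in blobs((g<48).astype(np.uint8),30):
        if st[4]<600:
            p=onz(c,*ce,.07,T);v=p[:2]-[.5405,-.1798];r=np.linalg.norm(v)
            if .081<r<.089:o.append(round(float(np.degrees(np.arctan2(v[1],v[0]))%30),1))
    return o
z=np.radians(-69.7);W=np.array([[0,0,0],[0,0,-1],[np.cos(z),np.sin(z),0]]).T;W[:,0]=np.cross(W[:,1],W[:,2])
T0=np.eye(4);T0[:3,:3]=W;T0[:3,3]=[.5388,-.1824,.2453]
print("hole angles mod 30: start",angs(cv2.imread("pics/wpost.png"),T0@c["mount"]),"now",angs(im,T))
a=cv2.resize(d["img"][110:230,270:390],None,fx=3.2,fy=3.2,interpolation=2)
cv2.imwrite("pics/end.png",np.hstack([a,im[:,60:470]]))
```

```text
t 22.75 pos [ 0.5014 -0.1042  0.1449] jawdeg -84.5 shift [ 0.0003 -0.0002  0.0002] |mm| 0.0 turn [-0.0001  0.     -0.0004] F [ 12.5  -5.4 -19.7] op 0.263 q [-0.4   0.03  2.06  0.    1.05  1.07]
[360.1 148.4] [345, 138, 40, 32, 189] hub? z.108 [ 0.5547 -0.1578  0.108 ]
[393.2 174.9] [363, 146, 61, 59, 2356] hub? z.108 [ 0.5413 -0.1801  0.108 ]
hole angles mod 30: start [27.6, 27.9, 27.2, 27.1, 27.3, 26.9, 27.2, 26.9] now [27.5, 26.6, 27.4, 27.2, 28.9, 27.1, 22.3, 12.1, 27.1, 27.1]
```

View pics/end.png

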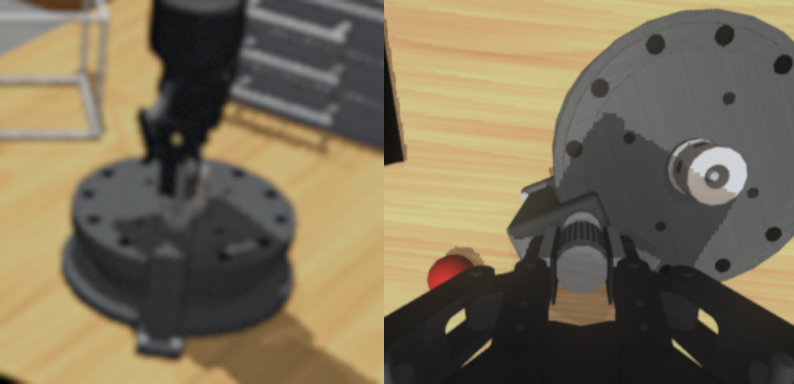

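The knob is gripped between the pads at (582,255), the hub is still seated at (714,175), and the plate's holes haven't moved. Handing in.

```bash
python3 -c "
from plant import *
print(sign_off())"
```

```text
the job is handed in; nothing more can be done
None
```

The bored hub is on the turntable post and released, and the index plunger is pulled up to its stop and still held there. The job was handed in at about 23 s of the 64 s allowed.

- **Hub:** I lowered it onto the post until it touched the boss at about 9 N, at tool height 0.0971 m against 0.0970 m expected. After release, the wrist camera put it within 1 mm of the boss centre, with the post showing in the bore. It had not moved at the last check.
- **Plunger:** The knob is gripped at 90 N. It rose 14.1 mm, with the pull growing from about 8 N to 13 N as the spring should. It then stopped rising while the pull went up to 20 N. It held for 1 s with no slip.
- **Plate:** It has not turned. Most of the index holes read the same angle as at the start (about 27.2°, taken modulo the 30° spacing). Two odd readings of 22.3° and 12.1° are probably other dark spots mistaken for holes.
- **Other objects:** The other hubs were unmoved after I lifted the bored hub out. I did not touch the atoms or rods, but did not measure them again at the end.
- **Disagreements:** The overhead and wrist cameras differed by about 2 mm, within their calibration; I went by the wrist camera. About 12 N of sideways force remains on the held knob from a slight misalignment.

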